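# Make up the sampling caddy

### The job

Make up the sampling caddy from the things standing loose in the middle of the worktop: stand the blue-topped dropper bottle in the blue insert, the yellow-topped dropper bottle in the yellow insert and the white-lidded specimen cup in the white insert, and lay the tape roll in the black insert, each one down flat on the floor of its recess. The grey-topped dropper bottle and the yellow-lidded cup are not part of this kit: leave them standing where they are, and leave the spare bottles and cup along the back edge alone.

Things in the scene. Friction and masses are not known exactly. Their poses are not given: they have to be found in the camera images.
- dropper_blue: dropper bottle with a blue pointed top and a white body with a blue band; upright in the middle of the worktop (three like these at the back edge are fixed spares), 71 mm high; body 25 mm in diameter, straight, up to a shoulder at about 46 mm where the narrow top begins; weighs 20 to 45 g; origin at the centre of its underside, z up; yaw does not matter. Belongs in the blue insert.
- dropper_yellow: dropper bottle with a yellow pointed top and a white body with a yellow band; upright in the middle of the worktop (three like these at the back edge are fixed spares), 71 mm high; body 25 mm in diameter, straight, up to a shoulder at about 46 mm where the narrow top begins; weighs 20 to 45 g; origin at the centre of its underside, z up; yaw does not matter. Belongs in the yellow insert.
- dropper_grey: dropper bottle with a grey pointed top and a white body with a grey band; upright in the middle of the worktop (three like these at the back edge are fixed spares), 71 mm high; body 25 mm in diameter, straight, up to a shoulder at about 46 mm where the narrow top begins; weighs 20 to 45 g; origin at the centre of its underside, z up; yaw does not matter. Does not belong in the caddy.
- cup_white: screw-lid specimen cup with a whitish to pale grey lid and a whitish body, upright in the middle of the worktop (a cup at the back edge is a fixed spare), lid fast; 62 mm high; lid 52 mm in diameter from 46 to 62 mm height, body tapering below it to 42 mm at the foot; weighs 40 to 85 g; origin at the centre of its underside, z up; yaw does not matter. Belongs in the white insert.
- cup_yellow: screw-lid specimen cup with a yellow lid and a whitish body, upright in the middle of the worktop (a cup at the back edge is a fixed spare), lid fast; 62 mm high; lid 52 mm in diameter from 46 to 62 mm height, body tapering below it to 42 mm at the foot; weighs 40 to 85 g; origin at the centre of its underside, z up; yaw does not matter. Does not belong in the caddy.
- tape: roll of cream paper tape lying flat in the middle of the worktop, 53 mm in diameter, 12 mm high, its centre hole about 25 mm wide (the hole is only for the eye: grip the roll across its outside); weighs 20 to 45 g; origin at the centre of its underside, z up; yaw does not matter. Belongs in the black insert.
- insert_blue: Blue square insert, 81 x 81 mm, 16 mm high, fixed, with a round recess 41 mm wide and 10 mm deep (floor 6 mm above the origin). Origin at the centre of its underside (5 mm above the worktop), below the middle of the recess; z up, x and y along its edges. It lies with the other three inserts, two by two in changing order, 84 mm from centre to centre, in one low fixed metal caddy of the same yaw.
- insert_yellow: Yellow square insert, 81 x 81 mm, 16 mm high, fixed, with a round recess 41 mm wide and 10 mm deep (floor 6 mm above the origin). Origin at the centre of its underside (5 mm above the worktop), below the middle of the recess; z up, x and y along its edges. The caddy round the inserts is 182 x 182 mm; its walls end 20 mm above the worktop, 1 mm below the inserts' tops; a wire handle on two opposite sides reaches 17 mm out.
- insert_white: White square insert, 81 x 81 mm, 16 mm high, fixed, with a round recess 64 mm wide and 10 mm deep (floor 6 mm above the origin). Origin at the centre of its underside (5 mm above the worktop), below the middle of the recess; z up, x and y along its edges. It lies with the other three inserts, two by two in changing order, 84 mm from centre to centre, in one low fixed metal caddy of the same yaw.
- insert_black: Black square insert, 81 x 81 mm, 16 mm high, fixed, with a shallow round recess 70 mm wide and 3 mm deep (floor 13 mm above the origin). Origin at the centre of its underside (5 mm above the worktop), below the middle of the recess; z up, x and y along its edges. The caddy round the inserts is 182 x 182 mm; its walls end 20 mm above the worktop, 1 mm below the inserts' tops; a wire handle on two opposite sides reaches 17 mm out.
There are look-alikes about, which are no part of the job. What is shaped like the dropper_yellow but brown or orange is not meant.

How it is judged:
At the end, for the whole second after the job is handed in: Blue and yellow bottle, white-lidded cup and tape rest released and still in the blue, yellow, white and black insert (centre within 14 mm, underside within 2.5 mm of the recess floor, level within 0.06 rad); grey-topped bottle and yellow-lidded cup stand upright within 3 cm of their start (horizontal distance between dropper_blue and insert_blue below 0.014 m and z of dropper_blue in the frame of insert_blue below 0.0085 m and angle between each of dropper_blue, dropper_yellow, cup_white, tape's own z axis and vertical below 0.06 rad and linear speed of each of dropper_blue, dropper_yellow, cup_white, tape, dropper_grey, cup_yellow below 0.02 m/s and horizontal distance between dropper_yellow and insert_yellow below 0.014 m and z of dropper_yellow in the frame of insert_yellow below 0.0085 m and horizontal distance between cup_white and insert_white below 0.014 m and z of cup_white in the frame of insert_white below 0.0085 m and horizontal distance between tape and insert_black below 0.014 m and z of tape in the frame of insert_black below 0.0155 m and distance of each of dropper_grey, cup_yellow from where it was at the start of the episode below 0.03 m and angle between each of dropper_grey, cup_yellow's own z axis and vertical below 0.1 rad); the robot touches nothing.
It fails at once if the grey-topped dropper bottle is moved more than 3 cm or tipped over (distance of dropper_grey from where it was at the start of the episode above 0.03 m or angle between dropper_grey's own z axis and vertical above 0.5 rad).
It fails at once if the yellow-lidded cup is moved more than 3 cm or tipped over (distance of cup_yellow from where it was at the start of the episode above 0.03 m or angle between cup_yellow's own z axis and vertical above 0.5 rad).
It also fails if it takes over 96 s, if anything falls off the work surface, if the arm or the gripper's body presses on something with over 40 N, if the wrist force passes 120 N, or if a joint passes its speed limit or range.

### The arm

A 6-joint arm with a two-finger parallel gripper is mounted at the origin on a cart in front of the work surface, level with it; the furniture and walls round the work are solid. World frame = base frame: x ahead of the robot, y to its left, z up, the work surface at z = 0. Lengths are in m, angles in rad, forces in N, time in s.
With the tool pointing down it reaches from about 0.25 to 0.725 m from the base axis. Payload 4 kg.
Tool frame: the origin (TCP) lies midway between the tips of the shut fingers; the grasp point (between the pads) lies bot.tcp_to_grasp behind it (bot.tcp_to_grasp is the distance from the TCP to the grasp point, in m); z points along the fingers, y is the line along which they close (so a half turn about z gives the same grasp; the last joint's range is limited). The gripper opens to 85 mm and grips with 20 to 120 N. Pads are 22 mm wide; open, the fingers measure 114 mm over their backs; the gripper's body (76 mm by 85 mm) begins 54 mm behind the grasp point. The pads swing forward as they close: fully open they stand 13 mm farther back than shut.
Start: joints at [0, 0.241, 0.005, 1.335, 0, 1.571], TCP at [0.5, -0, 0.231] pointing down, gripper open.
Joint ranges: [-2.72, 2.72], [-1.05, 1.87], [-1.09, 1.28], [-1.99, 2.15], [-1.42, 1.44], [-3.14, 3.14]. Speed limits (rad/s): [2.79, 2.79, 3.14, 3.14, 3.14, 3.14].

### API

Orientations are given as a unit quaternion [x, y, z, w].
In Python, from workcell import readout, camera, bot gives the robot as it stands. The module is installed in compiled form; this text tells all that it offers.
- The arm moves only by the tool jog_arm, never from a script. Its argument "motion" is a list of rows, each an object of numbers: "x", "y", "z": the shift along the tool's x, y, z in mm; "spin": the turn about the tool's z in degrees; "fingers": the closure, from -1 (fully open) to 1 (shut). A call has 1 to 8 rows; each row is the pose to reach, as a shift and turn from the pose commanded when the call began, along the tool's axes at that moment; what a row does not reach only later rows make up. A row lasts 1/8 s, in which the tool goes at most 62.5 mm and 10.7 degrees, less where a joint would pass 70% of its speed; a pose out of reach is approached as far as the arm can. A call with a gripper value outside its range is refused whole. The fingers move at their own pace and stop on an object; the grip force is fixed at half the most. Time passes only in rows, so rows that repeat a pose let the fingers close. It gives the time, the measured TCP pose, the force, the opening and the grip force at its end, in the units of the state.
- readout.get_obs(): the state, without advancing time (a new reading comes with each control period).
- camera(name): name is "scene" or "side" or "wrist"; returns a dict with "pixels" (400x640x3 uint8, red, green, blue), "K" (3x3 intrinsics, pixels), "dist" ([k1, k2, p1, p2, k3] as OpenCV has them; the pictures are not rectified), "rvec" (rotation vector, rad) and "tvec" (3), from world to camera coordinates, as OpenCV has them. Camera axes: x right, y down, z forward; pixel columns grow to the right and rows downward; lengths in m; the calibration is good to about 2 mm. A picture is of the moment at which its call begins. There is no depth.
- bot.job_done(): hands the job in; it is judged then, once.
The state is a dict: "clock": time; "joint_pos": joint angles; "joint_vel": joint speeds; "tau": joint torques, N m; "eef_pos": TCP position; "tool_rot": TCP orientation; "ft_force": force on the tool from outside, world axes, zero at the start; "ft_torque": the same for the moment, N m; "grip_width": finger opening in m; "grasp_force": force on a finger pad.
Only numpy, scipy, OpenCV 4.12 (cv2) and the standard library are available. Lean on these libraries where they do the work, as an engineer would, in place of code of your own. Each camera call takes 0.05 s, during which the arm holds its last target. There are 200 camera calls.

## Working session

There is one attempt and no reset: what is moved stays moved. The work goes in short steps, Python scripts to look and compute and a tool call to move; the robot and the scene stay as the last step left them, time stands still between calls to the robot, and variables do not carry over. Pictures are saved under pics/ and viewed, at most 14 in all, crops included, and the job is handed in when it is done.

Besides the shell and the picture viewer there is one more tool, called by a JSON object that holds its "op" and its "data". jog_arm: Moves the arm, as the interface text tells. Its arguments: {"type":"object","properties":{"motion":{"type":"array"}},"required":["motion"]}

```bash
mkdir -p pics; cat > h.py <<'E'
import cv2,numpy as np
from workcell import readout,camera,bot
def snap(n,f):
    c=camera(n); cv2.imwrite(f'pics/{f}.png',c['pixels'][:,:,::-1]); np.savez(f'pics/{f}.npz',**c); return c
def ray(c,uv,z):
    K=np.array(c['K'],float);R=cv2.Rodrigues(np.array(c['rvec'],float))[0];t=np.array(c['tvec'],float).ravel()
    p=cv2.undistortPoints(np.array(uv,float).reshape(-1,1,2),K,np.array(c['dist'],float)).reshape(-1,2)
    d=np.c_[p,np.ones(len(p))]@R; o=-R.T@t
    return o+d*((z-o[2])/d[:,2])[:,None]
E
python3 - <<'E'
from h import *
for n in('scene','side','wrist'):snap(n,n+'0')
o=readout.get_obs();print(o['clock'],o['eef_pos'],o['tool_rot'],o['grip_width'],bot.tcp_to_grasp)
E
```

```text
0.15 [4.99523246e-01 6.39797151e-06 2.30616041e-01] [ 7.07094162e-01  7.07118938e-01 -5.70033547e-04 -5.73602585e-04] 0.08517458273383845 0.0187
```

View pics/scene0.png

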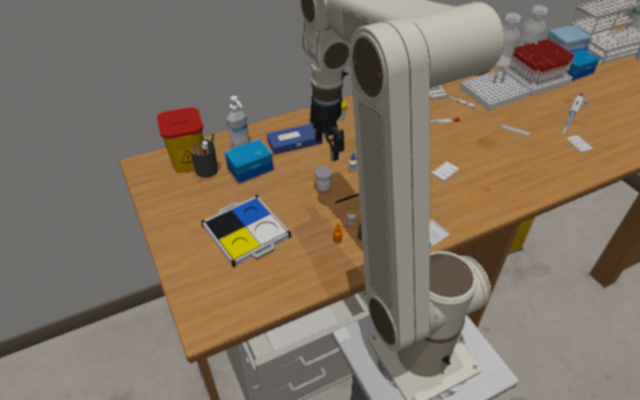

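View pics/wrist0.png

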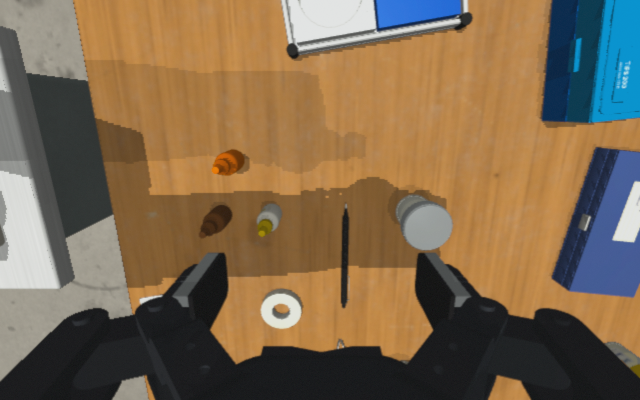

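View pics/side0.png

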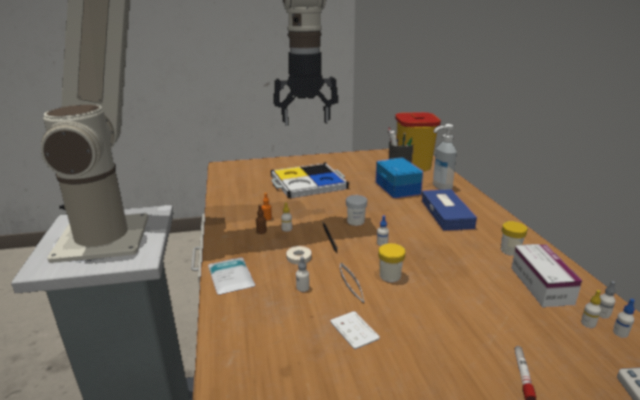

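The side view shows the yellow-topped dropper at (286,220), the blue one at (383,232) and the grey one at (303,276). The white cup is at (356,210), the yellow cup at (391,263) and the tape at (299,254).

The candidates for yellow, in wrist pixels, are (267,222) yellow with a white body, (215,220) all brown and (228,162) all orange. The first fits the description, and I'll confirm it in a crop.

```bash
python3 - <<'E'
from h import *
s=dict(np.load('pics/side0.npz'));w=dict(np.load('pics/wrist0.npz'));sc=dict(np.load('pics/scene0.npz'))
np.set_printoptions(precision=3,suppress=True)
def p(n,c,uv,z):print(n,ray(c,[uv],z)[0][:2])
for n,uv,z in [('yel',(286,230),0),('yeltip',(286,203),.071),('blue',(383,243),0),('bluetip',(383,217),.071),('grey',(303,290),0),('greytip',(303,260),.071),('whitelid',(356,200),.062),('yelcuplid',(391,253),.062),('tape',(299,254),.012),('brown',(261,232),0),('orange',(267,219),0),('cadYB',(313,181),.021)]:p(n,s,uv,z)
for n,uv,z in [('yeltip',(264,231),.071),('whitelid',(427,225),.062),('tape',(282,310),.012),('browntip',(207,231),.071),('orangetip',(218,169),.071),('cadcornerR',(467,19),.02),('cadcornerL',(293,50),.02)]:p('w '+n,w,uv,z)
for n,uv in [('black',(226,223)),('blue',(251,211)),('yellow',(240,242)),('white',(266,230))]:p('sc '+n,sc,uv,.021)
R=cv2.Rodrigues(w['rvec'])[0];print('wristcam',-R.T@w['tvec'],R[2])
img=cv2.imread('pics/wrist0.png')[130:260,180:310];cv2.imwrite('pics/crop.png',cv2.resize(img,None,fx=4,fy=4))
E
```

```text
yel [ 0.439 -0.059]
yeltip [ 0.441 -0.059]
blue [ 0.645 -0.168]
bluetip [ 0.638 -0.177]
grey [ 0.438 -0.304]
greytip [ 0.438 -0.31 ]
whitelid [ 0.611 -0.06 ]
yelcuplid [ 0.609 -0.308]
tape [ 0.449 -0.193]
brown [ 0.379 -0.057]
orange [0.4   0.008]
cadYB [0.551 0.18 ]
w yeltip [ 0.442 -0.049]
w whitelid [ 0.61  -0.046]
w tape [ 0.448 -0.183]
w browntip [ 0.384 -0.049]
w orangetip [0.401 0.015]
w cadcornerR [0.645 0.156]
w cadcornerL [0.471 0.128]
sc black [0.579 0.276]
sc blue [0.592 0.196]
sc yellow [0.495 0.265]
sc white [0.504 0.185]
wristcam [0.5   0.069 0.373] [-0.002 -0.275 -0.961]
```

View pics/crop.png

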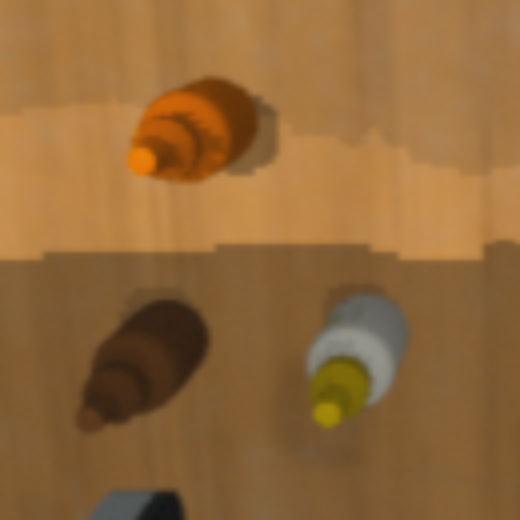

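The crop confirms it: the yellow top with a white body is at the lower right, and the brown and orange ones are look-alikes. Next I'll look at the caddy from above.

{"op": "jog_arm", "data": {"motion": [{"x":60,"y":10,"z":0},{"x":120,"y":20},{"x":180,"y":30},{"x":230,"y":40},{"x":230,"y":40},{"x":230,"y":40}]}}

```text
validation failed for argument at $.mo...
```

```bash
python3 - <<'E'
from h import *
snap('wrist','w1');print(readout.get_obs()['eef_pos'])
E
```

```text
[ 4.99611305e-01 -1.76038066e-05  2.30734620e-01]
```

View pics/w1.png

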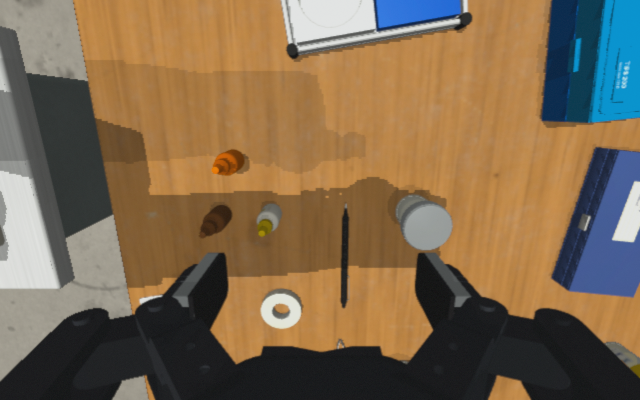

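The move was refused, probably because every row needs all five fields, so the wrist picture is unchanged from before.

{"op": "jog_arm", "data": {"motion": [{"x":60,"y":10,"z":0,"spin":0,"fingers":-1},{"x":120,"y":20,"z":0,"spin":0,"fingers":-1},{"x":180,"y":30,"z":0,"spin":0,"fingers":-1},{"x":230,"y":40,"z":0,"spin":0,"fingers":-1},{"x":230,"y":40,"z":0,"spin":0,"fingers":-1},{"x":230,"y":40,"z":0,"spin":0,"fingers":-1}]}}

```text
clock: 0.95
eef_pos: [0.5396, 0.2298, 0.2307]
tool_rot: [0.707, 0.707, -0.001, -0.0]
ft_force: [0.8, -0.1, 0.0]
grip_width: 0.0858
grasp_force: 0.0
```

```bash
python3 - <<'E'
from h import *
snap('wrist','w2')
E
```

```text
(no output)
```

View pics/w2.png

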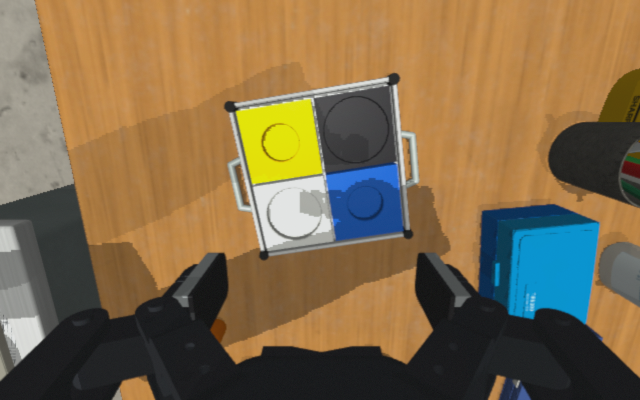

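The caddy is in full view. The recesses are yellow (281,142), black (356,129), white (296,212) and blue (365,202), and the corners are at (231,106), (394,79), (408,234) and (264,255).

```bash
python3 - <<'E'
from h import *
np.set_printoptions(precision=4,suppress=True)
w=dict(np.load('pics/w2.npz'));hsv=cv2.cvtColor(w['pixels'],cv2.COLOR_RGB2HSV)
P=ray(w,[(231,106),(394,79),(408,234),(264,255)],.02)[:,:2];c=P.mean(0)
e=(P[1]-P[0]+P[2]-P[3]);print(P,c,'yaw',np.degrees(np.arctan2(e[1],e[0])),np.linalg.norm(P[1]-P[0]))
u=e/np.linalg.norm(e);v=np.array([-u[1],u[0]])
for n,a,b in(('yellow',-1,1),('black',1,1),('white',-1,-1),('blue',1,-1)):print(n,c+.042*(a*u+b*v))
print('rims',ray(w,[(281,142),(356,129),(296,212),(365,202)],.021)[:,:2])
for n,lo,hi in(('y',(22,120,80),(35,255,255)),('b',(105,120,60),(125,255,255))):
    m=cv2.inRange(hsv,lo,hi);m[:,440:]=0;m[:70]=0;m[260:]=0
    k=max(cv2.findContours(m,0,1)[0],key=cv2.contourArea)
    q=ray(w,k.reshape(-1,2),.021)[:,:2].astype(np.float32);print(n,cv2.minAreaRect(q*1000))
E
```

```text
[[0.444  0.3029]
 [0.616  0.3299]
 [0.6438 0.1567]
 [0.4706 0.1292]] [0.5436 0.2297] yaw 8.980661387558813 0.17417618712027252
yellow [0.4956 0.2646]
black [0.5785 0.2777]
white [0.5087 0.1816]
blue [0.5916 0.1947]
rims [[0.4961 0.2651]
 [0.5779 0.2791]
 [0.5108 0.1845]
 [0.5908 0.1967]]
y ((494.7589416503906, 264.5425720214844), (81.876708984375, 81.78804779052734), 8.898165702819824)
b ((590.9876708984375, 196.49403381347656), (80.94792938232422, 83.87032318115234), 9.179866790771484)
```

{"op": "jog_arm", "data": {"motion": [{"x":-60,"y":0,"z":0,"spin":0,"fingers":-1},{"x":-120,"y":0,"z":0,"spin":0,"fingers":-1},{"x":-180,"y":0,"z":0,"spin":0,"fingers":-1},{"x":-240,"y":0,"z":0,"spin":0,"fingers":-1},{"x":-300,"y":0,"z":0,"spin":0,"fingers":-1},{"x":-360,"y":0,"z":0,"spin":0,"fingers":-1},{"x":-360,"y":0,"z":0,"spin":0,"fingers":-1},{"x":-360,"y":0,"z":0,"spin":0,"fingers":-1}]}}

```text
clock: 2.0
eef_pos: [0.5391, -0.1312, 0.2315]
tool_rot: [0.708, 0.706, 0.0, -0.0]
ft_force: [-0.1, -0.1, -0.0]
grip_width: 0.0851
grasp_force: 0.0
```

```bash
python3 - <<'E'
from h import *
snap('wrist','w3');print(readout.get_obs()['eef_pos'])
E
```

```text
[ 0.53936171 -0.13017081  0.23150486]
```

View pics/w3.png

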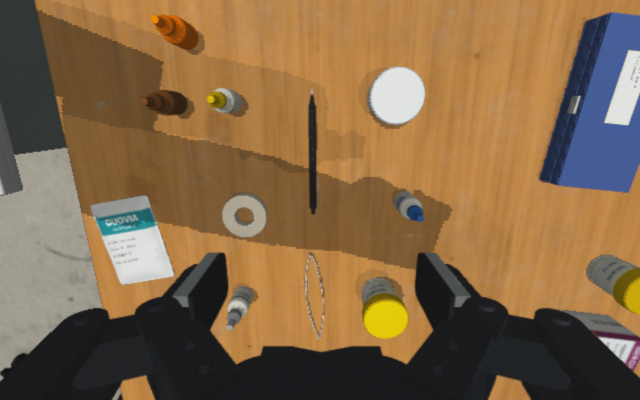

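The view from above shows the tape (244,216), the white lid (397,96), the yellow bottle tip (212,99) and the blue tip (417,215). The grey bottle is at (237,307) and the yellow lid at (385,318). The only blue-topped bottle here is the one at (410,207).

```bash
python3 - <<'E'
from h import *
np.set_printoptions(precision=4,suppress=True)
w=dict(np.load('pics/w3.npz'));im=w['pixels'];hsv=cv2.cvtColor(im,cv2.COLOR_RGB2HSV)
m=cv2.inRange(hsv,(0,0,110),(179,70,255))
for n,(u,v),z,thr in(('tape',(244,216),.012,0),('lid',(397,96),.062,0)):
    s=np.zeros_like(m);s[v-40:v+40,u-40:u+40]=m[v-40:v+40,u-40:u+40]
    k=max(cv2.findContours(s,0,1)[0],key=cv2.contourArea)
    q=ray(w,k.reshape(-1,2),z)[:,:2].astype(np.float32)*1000
    print(n,cv2.minEnclosingCircle(q),cv2.fitEllipse(q))
pt=[(212,99),(417,215),(231,327)]
print('tips',ray(w,pt,.071)[:,:2]);print('ycup',ray(w,[(385,318)],.062)[:,:2])
# body masks: bottom extreme point along direction away from image of tip
R=cv2.Rodrigues(w['rvec'])[0];print('cam',-R.T@w['tvec'])
for n,xy in(('y',(.442,-.049)),('b',(.64,-.17))):pass
for base,pix in(('y far body edge',(240,105)),('b far body edge',(397,194))):print(base,ray(w,[pix],0)[:,:2])
E
python3 - <<'E'
import cv2;im=cv2.imread('pics/w3.png')
a=cv2.resize(im[75:125,190:255],(390,300),interpolation=2);b=cv2.resize(im[180:230,380:445],(390,300),interpolation=2)
cv2.imwrite('pics/crop3.png',cv2.hconcat([a,b]))
E
```

```text
tape ((446.8408508300781, -183.85357666015625), 26.858407974243164) ((446.89080810546875, -183.87554931640625), (52.11148452758789, 52.79191207885742), 138.55564880371094)
lid ((609.837158203125, -49.44132995605469), 27.064346313476562) ((610.503662109375, -49.43000030517578), (50.778839111328125, 52.169525146484375), 93.08998107910156)
tips [[ 0.4409 -0.052 ]
 [ 0.6362 -0.1636]
 [ 0.4384 -0.2952]]
ycup [[ 0.6124 -0.2906]]
cam [ 0.54   -0.0626  0.3736]
y far body edge [[ 0.4486 -0.056 ]]
b far body edge [[ 0.6322 -0.1603]]
```

View pics/crop3.png

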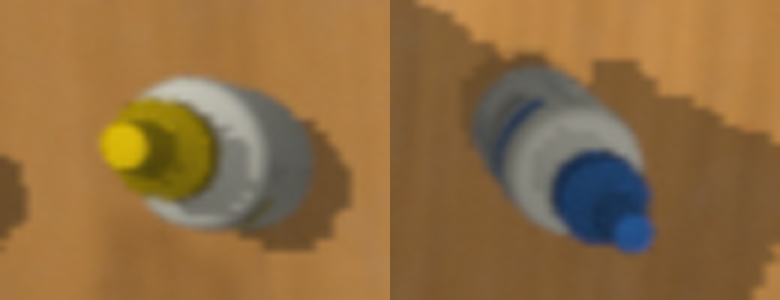

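Tape first.

{"op": "jog_arm", "data": {"motion": [{"x":-30,"y":-50,"z":20,"spin":0,"fingers":-1},{"x":-54,"y":-92,"z":60,"spin":0,"fingers":-1},{"x":-54,"y":-92,"z":120,"spin":0,"fingers":-1},{"x":-54,"y":-92,"z":175,"spin":0,"fingers":-1},{"x":-54,"y":-92,"z":200,"spin":0,"fingers":-1},{"x":-54,"y":-92,"z":215,"spin":0,"fingers":-1},{"x":-54,"y":-92,"z":215,"spin":0,"fingers":-1},{"x":-54,"y":-92,"z":215,"spin":0,"fingers":-1}]}}

```text
clock: 3.05
eef_pos: [0.4493, -0.1841, 0.0176]
tool_rot: [0.707, 0.707, 0.0, 0.001]
ft_force: [0.2, -0.3, -0.0]
grip_width: 0.0855
grasp_force: 0.0
```

{"op": "jog_arm", "data": {"motion": [{"x":0,"y":-1,"z":10,"spin":0,"fingers":-1},{"x":0,"y":-1,"z":16,"spin":0,"fingers":-1},{"x":0,"y":-1,"z":16,"spin":0,"fingers":0},{"x":0,"y":-1,"z":16,"spin":0,"fingers":0.5},{"x":0,"y":-1,"z":16,"spin":0,"fingers":1},{"x":0,"y":-1,"z":16,"spin":0,"fingers":1},{"x":0,"y":-1,"z":16,"spin":0,"fingers":1},{"x":0,"y":-1,"z":16,"spin":0,"fingers":1}]}}

```text
clock: 4.05
eef_pos: [0.4473, -0.1842, 0.0009]
tool_rot: [0.707, 0.707, 0.0, 0.0]
ft_force: [-0.6, 0.2, 6.1]
grip_width: 0.0499
grasp_force: 62.3
```

{"op": "jog_arm", "data": {"motion": [{"x":0,"y":0,"z":-30,"spin":0,"fingers":1},{"x":0,"y":0,"z":-90,"spin":0,"fingers":1},{"x":60,"y":15,"z":-110,"spin":0,"fingers":1},{"x":120,"y":35,"z":-110,"spin":0,"fingers":1},{"x":180,"y":50,"z":-110,"spin":0,"fingers":1},{"x":180,"y":50,"z":-110,"spin":0,"fingers":1}]}}

```text
clock: 4.8
eef_pos: [0.4979, -0.0001, 0.1103]
tool_rot: [0.705, 0.71, 0.001, 0.0]
ft_force: [-0.3, 0.2, 0.2]
grip_width: 0.0496
grasp_force: 62.4
```

```bash
python3 - <<'E'
from h import *
c=snap('side','s1');o=readout.get_obs();print(o['eef_pos'],o['grip_width'],o['grasp_force'])
p,_=cv2.projectPoints(np.array([o['eef_pos']]),c['rvec'],c['tvec'],c['K'],c['dist']);u,v=p.ravel().astype(int);print(u,v)
cv2.imwrite('pics/s1c.png',cv2.resize(c['pixels'][v-50:v+40,u-60:u+60,::-1],None,fx=5,fy=5,interpolation=2))
E
```

```text
[ 0.49724026 -0.00188207  0.11010039] 0.049909026803024545 62.35879062325694
304 176
```

View pics/s1c.png

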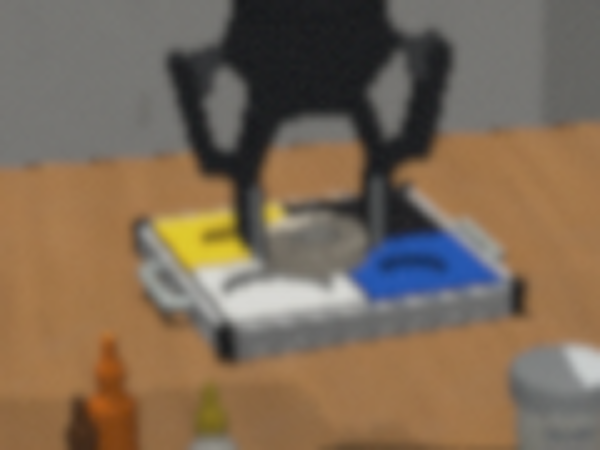

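The tape is held level, with the fingertips just above its underside. Carrying it to the black insert.

{"op": "jog_arm", "data": {"motion": [{"x":60,"y":20,"z":0,"spin":0,"fingers":1},{"x":120,"y":40,"z":0,"spin":0,"fingers":1},{"x":180,"y":60,"z":0,"spin":0,"fingers":1},{"x":240,"y":75,"z":0,"spin":0,"fingers":1},{"x":280,"y":81,"z":20,"spin":0,"fingers":1},{"x":280,"y":81,"z":60,"spin":0,"fingers":1},{"x":280,"y":81,"z":80,"spin":0,"fingers":1},{"x":280,"y":81,"z":84,"spin":0,"fingers":1}]}}

```text
clock: 5.85
eef_pos: [0.5768, 0.2735, 0.0238]
tool_rot: [0.708, 0.706, -0.003, -0.001]
ft_force: [0.1, 0.5, -0.1]
grip_width: 0.0496
grasp_force: 62.4
```

{"op": "jog_arm", "data": {"motion": [{"x":0,"y":0,"z":2,"spin":0,"fingers":1},{"x":0,"y":0,"z":4,"spin":0,"fingers":1},{"x":0,"y":0,"z":4,"spin":0,"fingers":1}]}}

```text
clock: 6.22
eef_pos: [0.5787, 0.276, 0.0233]
tool_rot: [0.707, 0.707, 0.001, 0.0]
ft_force: [-0.4, -0.4, -0.8]
grip_width: 0.0496
grasp_force: 62.4
```

{"op": "jog_arm", "data": {"motion": [{"x":2,"y":0,"z":1,"spin":0,"fingers":1},{"x":2,"y":0,"z":3,"spin":0,"fingers":1},{"x":2,"y":0,"z":3,"spin":0,"fingers":1}]}}

```text
clock: 6.6
eef_pos: [0.5778, 0.2781, 0.0191]
tool_rot: [0.707, 0.707, -0.0, -0.0]
ft_force: [-0.5, -0.2, 0.3]
grip_width: 0.0499
grasp_force: 62.4
```

{"op": "jog_arm", "data": {"motion": [{"x":0,"y":0,"z":0,"spin":0,"fingers":-0.6},{"x":0,"y":0,"z":0,"spin":0,"fingers":-0.6},{"x":0,"y":0,"z":0,"spin":0,"fingers":-0.6},{"x":0,"y":0,"z":-30,"spin":0,"fingers":-0.6},{"x":0,"y":0,"z":-90,"spin":0,"fingers":-0.6},{"x":-60,"y":-10,"z":-140,"spin":0,"fingers":-0.6},{"x":-120,"y":-10,"z":-160,"spin":0,"fingers":-0.6},{"x":-120,"y":-10,"z":-160,"spin":0,"fingers":-0.6}]}}

```text
clock: 7.6
eef_pos: [0.5689, 0.1554, 0.1821]
tool_rot: [0.708, 0.706, 0.002, 0.001]
ft_force: [0.2, -0.0, 0.2]
grip_width: 0.0685
grasp_force: 0.0
```

```bash
python3 - <<'E'
from h import *
np.set_printoptions(precision=4,suppress=True)
w=snap('wrist','w4');m=cv2.inRange(cv2.cvtColor(w['pixels'],cv2.COLOR_RGB2HSV),(0,0,110),(179,110,255))
u,v=[int(round(t)) for t in cv2.projectPoints(np.array([[.578,.278,.03]]),w['rvec'],w['tvec'],w['K'],w['dist'])[0].ravel()];print(u,v)
y0=max(v-45,0);s=np.zeros_like(m);s[y0:v+45,u-45:u+45]=m[y0:v+45,u-45:u+45]
for k in cv2.findContours(s,0,1)[0]:
  if cv2.contourArea(k)>200:print(cv2.contourArea(k),cv2.fitEllipse(ray(w,k.reshape(-1,2),.03)[:,:2].astype(np.float32)*1000))
print(readout.get_obs()['eef_pos'])
E
```

```text
330 44
3398.5 ((578.5209350585938, 277.5935974121094), (53.10062789916992, 53.237422943115234), 99.51024627685547)
[0.5689 0.1549 0.1817]
```

View pics/w4.png

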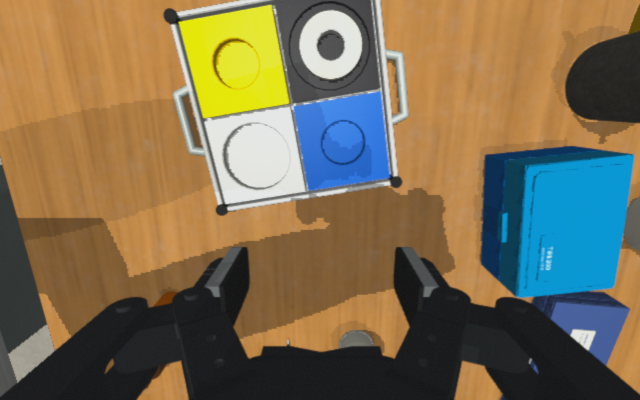

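The tape (330,44) lies flat in the black recess, at (.5785,.2776). Next is the yellow bottle.

{"op": "jog_arm", "data": {"motion": [{"x":-50,"y":-30,"z":0,"spin":0,"fingers":0.1},{"x":-100,"y":-60,"z":0,"spin":0,"fingers":0.1},{"x":-150,"y":-95,"z":0,"spin":0,"fingers":0.1},{"x":-200,"y":-125,"z":0,"spin":0,"fingers":0.1},{"x":-207,"y":-129,"z":40,"spin":0,"fingers":0.1},{"x":-207,"y":-129,"z":80,"spin":0,"fingers":0.1},{"x":-207,"y":-129,"z":80,"spin":0,"fingers":0.1},{"x":-207,"y":-129,"z":80,"spin":0,"fingers":0.1}]}}

```text
clock: 8.65
eef_pos: [0.4398, -0.0484, 0.0999]
tool_rot: [0.707, 0.708, 0.0, 0.0]
ft_force: [0.8, -0.2, 0.1]
grip_width: 0.0386
grasp_force: 0.0
```

{"op": "jog_arm", "data": {"motion": [{"x":0,"y":0,"z":30,"spin":0,"fingers":0.1},{"x":0,"y":0,"z":60,"spin":0,"fingers":0.1},{"x":0,"y":0,"z":82,"spin":0,"fingers":0.1},{"x":0,"y":0,"z":82,"spin":0,"fingers":0.1},{"x":0,"y":0,"z":82,"spin":0,"fingers":1},{"x":0,"y":0,"z":82,"spin":0,"fingers":1},{"x":0,"y":0,"z":82,"spin":0,"fingers":1},{"x":0,"y":0,"z":82,"spin":0,"fingers":1}]}}

```text
clock: 9.65
eef_pos: [0.4408, -0.049, 0.0189]
tool_rot: [0.707, 0.707, 0.001, 0.001]
ft_force: [-0.3, 1.1, 6.7]
grip_width: 0.0236
grasp_force: 59.0
```

{"op": "jog_arm", "data": {"motion": [{"x":0,"y":0,"z":-40,"spin":0,"fingers":1},{"x":0,"y":0,"z":-100,"spin":0,"fingers":1},{"x":60,"y":20,"z":-100,"spin":0,"fingers":1},{"x":120,"y":40,"z":-100,"spin":0,"fingers":1},{"x":180,"y":55,"z":-100,"spin":0,"fingers":1},{"x":240,"y":55,"z":-100,"spin":0,"fingers":1},{"x":300,"y":55,"z":-100,"spin":0,"fingers":1},{"x":316,"y":55,"z":-100,"spin":0,"fingers":1}]}}

```text
clock: 10.65
eef_pos: [0.4937, 0.2705, 0.1175]
tool_rot: [0.706, 0.709, 0.001, -0.0]
ft_force: [0.5, 0.0, -0.3]
grip_width: 0.0229
grasp_force: 58.9
```

{"op": "jog_arm", "data": {"motion": [{"x":0,"y":0,"z":0,"spin":0,"fingers":1},{"x":0,"y":0,"z":40,"spin":0,"fingers":1},{"x":0,"y":0,"z":75,"spin":0,"fingers":1},{"x":0,"y":0,"z":75,"spin":0,"fingers":1}]}}

```text
clock: 11.15
eef_pos: [0.4915, 0.2634, 0.0397]
tool_rot: [0.708, 0.706, -0.004, -0.001]
ft_force: [-0.5, -0.0, 0.1]
grip_width: 0.0231
grasp_force: 59.0
```

{"op": "jog_arm", "data": {"motion": [{"x":0,"y":2,"z":0,"spin":0,"fingers":1},{"x":0,"y":2,"z":5,"spin":0,"fingers":1},{"x":0,"y":2,"z":8,"spin":0,"fingers":1},{"x":0,"y":2,"z":8,"spin":0,"fingers":1}]}}

```text
clock: 11.65
eef_pos: [0.496, 0.267, 0.0345]
tool_rot: [0.707, 0.707, 0.0, 0.0]
ft_force: [-1.1, -0.2, -1.4]
grip_width: 0.023
grasp_force: 59.0
```

{"op": "jog_arm", "data": {"motion": [{"x":0,"y":0,"z":2,"spin":0,"fingers":1},{"x":0,"y":0,"z":4,"spin":0,"fingers":1},{"x":0,"y":0,"z":4,"spin":0,"fingers":1}]}}

```text
clock: 12.02
eef_pos: [0.4959, 0.267, 0.0301]
tool_rot: [0.707, 0.707, -0.0, -0.0]
ft_force: [0.3, -0.5, -0.4]
grip_width: 0.0228
grasp_force: 59.1
```

{"op": "jog_arm", "data": {"motion": [{"x":0,"y":0,"z":0.5,"spin":0,"fingers":1},{"x":0,"y":0,"z":0.5,"spin":0,"fingers":0.1},{"x":0,"y":0,"z":0.5,"spin":0,"fingers":0.1},{"x":0,"y":0,"z":0.5,"spin":0,"fingers":0.1},{"x":0,"y":0,"z":-40,"spin":0,"fingers":0.1},{"x":0,"y":0,"z":-95,"spin":0,"fingers":0.1},{"x":-50,"y":20,"z":-130,"spin":0,"fingers":0.1},{"x":-104,"y":43,"z":-150,"spin":0,"fingers":0.1}]}}

```text
clock: 13.02
eef_pos: [0.5398, 0.1642, 0.1826]
tool_rot: [0.706, 0.708, 0.002, 0.001]
ft_force: [0.8, 0.0, 0.4]
grip_width: 0.0385
grasp_force: 0.0
```

```bash
python3 - <<'E'
from h import *
w=snap('wrist','w5');c=snap('side','s5')
a=cv2.resize(c['pixels'][130:210,250:370,::-1],(600,400));cv2.imwrite('pics/s5c.png',a)
E
```

```text
(no output)
```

View pics/s5c.png

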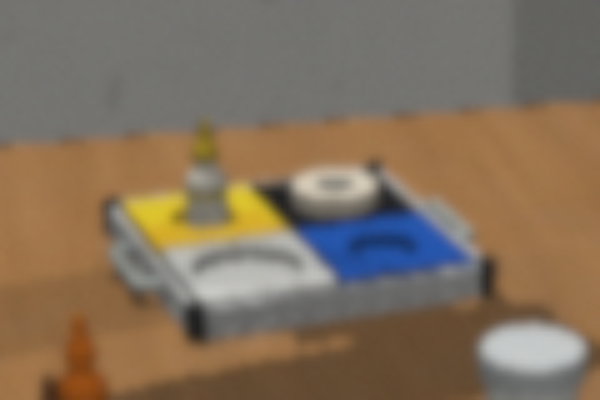

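{"op": "jog_arm", "data": {"motion": [{"x":-60,"y":20,"z":0,"spin":0,"fingers":0.1},{"x":-120,"y":40,"z":0,"spin":0,"fingers":0.1},{"x":-180,"y":60,"z":0,"spin":0,"fingers":0.1},{"x":-240,"y":80,"z":0,"spin":0,"fingers":0.1},{"x":-300,"y":100,"z":0,"spin":0,"fingers":0.1},{"x":-330,"y":100,"z":40,"spin":0,"fingers":0.1},{"x":-330,"y":100,"z":80,"spin":0,"fingers":0.1},{"x":-330,"y":100,"z":80,"spin":0,"fingers":0.1}]}}

```text
clock: 14.12
eef_pos: [0.635, -0.1653, 0.0951]
tool_rot: [0.707, 0.707, -0.002, -0.004]
ft_force: [-0.1, 0.5, -0.5]
grip_width: 0.0382
grasp_force: 0.0
```

The yellow bottle stands upright in the yellow recess (crop 205,180), with the tape beside it.

{"op": "jog_arm", "data": {"motion": [{"x":0,"y":0,"z":0,"spin":0,"fingers":0.1},{"x":0,"y":0,"z":0,"spin":0,"fingers":0.1}]}}

```text
clock: 14.38
eef_pos: [0.6403, -0.1655, 0.1026]
tool_rot: [0.707, 0.708, 0.001, 0.002]
ft_force: [0.4, -0.7, -0.9]
grip_width: 0.0382
grasp_force: 0.0
```

{"op": "jog_arm", "data": {"motion": [{"x":-1,"y":-1,"z":30,"spin":0,"fingers":0.1},{"x":-1,"y":-1,"z":60,"spin":0,"fingers":0.1},{"x":-1,"y":-1,"z":84,"spin":0,"fingers":0.1},{"x":-1,"y":-1,"z":84,"spin":0,"fingers":0.1},{"x":-1,"y":-1,"z":84,"spin":0,"fingers":1},{"x":-1,"y":-1,"z":84,"spin":0,"fingers":1},{"x":-1,"y":-1,"z":84,"spin":0,"fingers":1},{"x":-1,"y":-1,"z":84,"spin":0,"fingers":1}]}}

```text
clock: 15.38
eef_pos: [0.6391, -0.1672, 0.018]
tool_rot: [0.707, 0.707, 0.001, 0.002]
ft_force: [-0.6, 0.7, 6.0]
grip_width: 0.0233
grasp_force: 59.1
```

{"op": "jog_arm", "data": {"motion": [{"x":0,"y":0,"z":-50,"spin":0,"fingers":1},{"x":0,"y":0,"z":-105,"spin":0,"fingers":1},{"x":60,"y":-10,"z":-105,"spin":0,"fingers":1},{"x":120,"y":-20,"z":-105,"spin":0,"fingers":1},{"x":180,"y":-30,"z":-105,"spin":0,"fingers":1},{"x":240,"y":-40,"z":-105,"spin":0,"fingers":1},{"x":300,"y":-48,"z":-105,"spin":0,"fingers":1},{"x":345,"y":-48,"z":-105,"spin":0,"fingers":1}]}}

```text
clock: 16.38
eef_pos: [0.5885, 0.1804, 0.1211]
tool_rot: [0.707, 0.708, -0.0, -0.0]
ft_force: [0.8, -0.3, 0.2]
grip_width: 0.0232
grasp_force: 58.9
```

{"op": "jog_arm", "data": {"motion": [{"x":18,"y":0,"z":0,"spin":0,"fingers":1},{"x":18,"y":0,"z":40,"spin":0,"fingers":1},{"x":18,"y":0,"z":80,"spin":0,"fingers":1},{"x":18,"y":0,"z":80,"spin":0,"fingers":1},{"x":18,"y":0,"z":80,"spin":0,"fingers":1}]}}

```text
clock: 17.0
eef_pos: [0.5905, 0.1956, 0.0422]
tool_rot: [0.707, 0.707, 0.001, 0.0]
ft_force: [0.6, 0.0, -0.7]
grip_width: 0.0232
grasp_force: 59.0
```

{"op": "jog_arm", "data": {"motion": [{"x":0,"y":0,"z":7,"spin":0,"fingers":1},{"x":0,"y":0,"z":12,"spin":0,"fingers":1},{"x":0,"y":0,"z":12,"spin":0,"fingers":1},{"x":0,"y":0,"z":12,"spin":0,"fingers":1}]}}

```text
clock: 17.5
eef_pos: [0.5896, 0.196, 0.0291]
tool_rot: [0.707, 0.707, 0.0, 0.0]
ft_force: [-0.1, -0.0, -0.7]
grip_width: 0.0233
grasp_force: 59.1
```

{"op": "jog_arm", "data": {"motion": [{"x":0,"y":0,"z":0,"spin":0,"fingers":0.1},{"x":0,"y":0,"z":0,"spin":0,"fingers":0.1},{"x":0,"y":0,"z":0,"spin":0,"fingers":0.1},{"x":0,"y":0,"z":-50,"spin":0,"fingers":0.1},{"x":0,"y":0,"z":-110,"spin":0,"fingers":0.1},{"x":-60,"y":5,"z":-130,"spin":0,"fingers":-0.9},{"x":-120,"y":10,"z":-130,"spin":0,"fingers":-0.9},{"x":-180,"y":15,"z":-110,"spin":0,"fingers":-0.9}]}}

```text
clock: 18.5
eef_pos: [0.6064, 0.0155, 0.1418]
tool_rot: [0.707, 0.707, 0.002, 0.002]
ft_force: [1.5, 0.0, 0.2]
grip_width: 0.0812
grasp_force: 0.0
```

{"op": "jog_arm", "data": {"motion": [{"x":-60,"y":5,"z":0,"spin":0,"fingers":-0.9},{"x":-65,"y":5,"z":20,"spin":0,"fingers":-0.9},{"x":-65,"y":5,"z":40,"spin":0,"fingers":-0.9},{"x":-65,"y":5,"z":40,"spin":0,"fingers":-0.9},{"x":-65,"y":5,"z":40,"spin":0,"fingers":-0.9}]}}

```text
clock: 19.12
eef_pos: [0.6099, -0.0479, 0.0999]
tool_rot: [0.707, 0.707, 0.0, 0.0]
ft_force: [-0.6, 1.1, -0.3]
grip_width: 0.0812
grasp_force: 0.0
```

{"op": "jog_arm", "data": {"motion": [{"x":-1,"y":0,"z":35,"spin":0,"fingers":-0.9},{"x":-1,"y":0,"z":67,"spin":0,"fingers":-0.9},{"x":-1,"y":0,"z":67,"spin":0,"fingers":-0.9},{"x":-1,"y":0,"z":67,"spin":0,"fingers":0},{"x":-1,"y":0,"z":67,"spin":0,"fingers":1},{"x":-1,"y":0,"z":67,"spin":0,"fingers":1},{"x":-1,"y":0,"z":67,"spin":0,"fingers":1},{"x":-1,"y":0,"z":67,"spin":0,"fingers":1}]}}

```text
clock: 20.12
eef_pos: [0.6115, -0.049, 0.035]
tool_rot: [0.707, 0.707, 0.002, 0.002]
ft_force: [-0.3, 0.5, 5.9]
grip_width: 0.0489
grasp_force: 62.3
```

{"op": "jog_arm", "data": {"motion": [{"x":0,"y":0,"z":-50,"spin":0,"fingers":1},{"x":0,"y":0,"z":-95,"spin":0,"fingers":1},{"x":40,"y":-45,"z":-95,"spin":0,"fingers":1},{"x":80,"y":-90,"z":-95,"spin":0,"fingers":1},{"x":130,"y":-102,"z":-95,"spin":0,"fingers":1},{"x":190,"y":-102,"z":-95,"spin":0,"fingers":1},{"x":231,"y":-102,"z":-95,"spin":0,"fingers":1},{"x":231,"y":-102,"z":-95,"spin":0,"fingers":1}]}}

```text
clock: 21.12
eef_pos: [0.5078, 0.185, 0.1282]
tool_rot: [0.705, 0.709, 0.001, 0.0]
ft_force: [0.4, -0.4, -0.6]
grip_width: 0.0489
grasp_force: 62.4
```

{"op": "jog_arm", "data": {"motion": [{"x":0,"y":0,"z":0,"spin":0,"fingers":1},{"x":0,"y":0,"z":40,"spin":0,"fingers":1},{"x":0,"y":0,"z":70,"spin":0,"fingers":1},{"x":0,"y":0,"z":70,"spin":0,"fingers":1},{"x":0,"y":0,"z":70,"spin":0,"fingers":1}]}}

```text
clock: 21.75
eef_pos: [0.5084, 0.1812, 0.0584]
tool_rot: [0.708, 0.707, 0.001, 0.0]
ft_force: [-0.5, -0.3, -0.1]
grip_width: 0.0489
grasp_force: 62.4
```

{"op": "jog_arm", "data": {"motion": [{"x":0,"y":1,"z":7,"spin":0,"fingers":1},{"x":0,"y":1,"z":12.5,"spin":0,"fingers":1},{"x":0,"y":1,"z":12.5,"spin":0,"fingers":1},{"x":0,"y":1,"z":12.5,"spin":0,"fingers":1}]}}

```text
clock: 22.25
eef_pos: [0.5095, 0.1823, 0.046]
tool_rot: [0.707, 0.707, 0.001, 0.001]
ft_force: [-0.7, -0.2, 5.9]
grip_width: 0.0488
grasp_force: 62.9
```

Contact is felt at 5.9 N. Release, rise and back off.

{"op": "jog_arm", "data": {"motion": [{"x":0,"y":0,"z":0,"spin":0,"fingers":-0.6},{"x":0,"y":0,"z":0,"spin":0,"fingers":-0.6},{"x":0,"y":0,"z":0,"spin":0,"fingers":-0.6},{"x":0,"y":0,"z":-50,"spin":0,"fingers":-0.6},{"x":0,"y":0,"z":-110,"spin":0,"fingers":-0.6},{"x":-40,"y":20,"z":-160,"spin":0,"fingers":-0.6},{"x":-40,"y":30,"z":-185,"spin":0,"fingers":-0.6},{"x":-40,"y":30,"z":-185,"spin":0,"fingers":-0.6}]}}

```text
clock: 23.25
eef_pos: [0.5407, 0.1418, 0.2323]
tool_rot: [0.708, 0.707, 0.003, 0.002]
ft_force: [-0.1, -0.4, -0.4]
grip_width: 0.0684
grasp_force: 0.0
```

```bash
python3 - <<'E'
from h import *
np.set_printoptions(precision=4,suppress=True)
w=snap('wrist','w6');c=snap('side','s6')
a=cv2.resize(c['pixels'][120:320,220:440,::-1],(440,400));b=cv2.resize(w['pixels'][0:280,140:480,::-1],None,fx=.95*400/266,fy=400/280)[:, :360]
b=cv2.resize(w['pixels'][0:300,150:420,::-1],(360,400));cv2.imwrite('pics/f.png',cv2.hconcat([a,b]))
P=np.array([[.4955,.265,.082],[.591,.196,.082],[.509,.182,.073],[.578,.278,.03]])
print(cv2.projectPoints(P,w['rvec'],w['tvec'],w['K'],w['dist'])[0].reshape(-1,2),readout.get_obs()['clock'])
E
```

```text
[[265.1576  43.4427]
 [375.0652 127.4862]
 [285.5074 142.4582]
 [356.7143  39.7936]] 23.35
```

View pics/f.png

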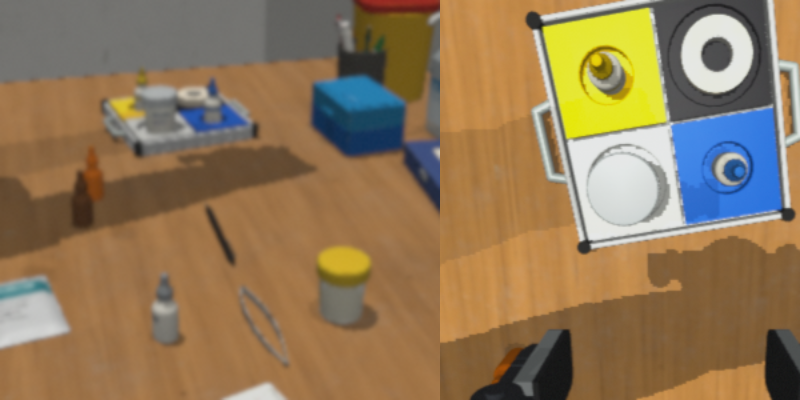

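All four items are in their recesses: yellow (600,65), tape (715,53), cup (623,188) and blue (733,168), each within a few mm of its predicted pixel. The grey bottle and the yellow-lidded cup are still standing where they were.

```bash
python3 -c "
from workcell import bot
print(bot.job_done())"
```

```text
the job is handed in; nothing more can be done
None
```

The job is handed in at about 23 s: the last pictures show both bottles, the cup and the tape in their matching inserts, with the grey bottle and yellow-lidded cup still standing in place; the hand-in gave no verdict.

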